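Gauge the sample cells and put the good one in the light path

ROBOT

A 6-joint arm with a two-finger parallel gripper is mounted at the origin on the work surface. World frame = base frame: x ahead of the robot, y to its left, z up, the work surface at z = 0. Lengths are in m, angles in rad, forces in N, time in s.
With the tool pointing down it reaches from about 0.3 to 0.825 m from the base axis. Payload 5.4 kg.
Tool frame: the origin (TCP) lies at the very end of the fingers, on their centre line; the grasp point (between the pads) lies 19 mm behind it; z points along the fingers, x is the direction in which the jaws open and shut, and the axes are right-handed (so a half turn about z gives the same grasp; the last joint's range is limited). The gripper opens to 92 mm and grips with 3 to 60 N. Pads are 20 mm wide; open, the fingers measure 128 mm over their backs; the gripper's body (75 mm by 189 mm) begins 69 mm behind the grasp point.
Start: joints at [0.969, 0.158, 1.597, -0, 1.386, -0.21], TCP at [0.22, 0.531, 0.215] pointing down, gripper open.
Joint ranges: [-2.91, 2.91], [-0.94, 2.29], [0.18, 2.7], [-1.29, 4.43], [0.17, 2.64], [-3, 3]. Speed limits (rad/s): [2.57, 2.57, 3.14, 3.14, 3.14, 3.14].

INTERFACE

Orientations are given as a unit quaternion [w, x, y, z].
In Python, from bench import move_pose, move_l, move_joints, let_go, close, hold, solve_ik, snapshot, camera_model, MotionError, close_job, outline_of, tip_of, get_time, get_q, get_qd, get_tau, get_position, get_orientation, get_force, get_ft_torque, get_finger_gap gives the robot as it stands. Calls block until the motion is done:
- move_pose(position, orientation): joint-space move of the TCP to a pose.
- move_l(position, rotation=None, speed=0.15, threshold=None): straight line of the TCP; rotation=None keeps the orientation; speed is the mean speed in m/s. With threshold (N) it stops when the force on the tool has changed by that much, and returns True; else False.
- move_joints(angles): joint-space move.
- let_go() and close(effort=None): open the fingers fully, or close them until they stop; effort is the grip in N (None keeps the last).
- hold(seconds).
- solve_ik(position, orientation): joint angles nearest the present ones, or None.
- snapshot(name): name is "scene" or "side" or "wrist"; returns the picture (384x512x3 uint8, red, green, blue); there is no depth.
- camera_model(name): a dict with "K" (3x3 intrinsics, pixels), "dist" ([k1, k2, p1, p2, k3] as OpenCV has them; the pictures are not rectified), "extrinsics" (4x4, takes a point from world to camera coordinates). Camera axes: x right, y down, z forward; pixel columns grow to the right and rows downward; lengths in m; the calibration is good to about 2 mm. A picture is of the moment at which its call begins: read the wrist's pose just before it. camera_model takes no time and is no camera call; for the wrist camera it gives the pose at the moment of the call.
A pose or a line that the arm cannot do raises MotionError and nothing moves.
- close_job(): hands the job in, once; it reports no verdict.
Trained networks look in the newest picture that a camera, given by its name, has taken for a name from the list of things; names that differ only in an ending like _2 or _b are one class to them, and where a whole thing is asked for, a point or a joint stands for the part that bears it (a point fixed in the world has none). Each returns a list of dicts, best first, with "p" (0 to 1); they miss things now and then, are a little off and sometimes report something else, mostly with a low value. They report only what shows in the picture. A call takes as long as a camera call. They do not tell look-alikes from the thing itself.
- outline_of(camera, query): "region" (384x512 bool, what is visible of it) and "box" ([left, top, right, bottom] in pixels, round what is visible of it).
- tip_of(camera, query): "location" ([row, column] in pixels: a listed point, or the origin of a listed thing).
Readings, each from a call of its own:
- get_time(): time.
- get_q(): joint angles.
- get_qd(): joint speeds.
- get_tau(): joint torques, N m.
- get_position(): TCP position.
- get_orientation(): TCP orientation.
- get_force(): force on the tool from outside, world axes, zero at the start.
- get_ft_torque(): the same for the moment, N m.
- get_finger_gap(): finger opening in m.
Only numpy, scipy, OpenCV 4.12 (cv2) and the standard library are available. Lean on these libraries where they do the work, as an engineer would, in place of code of your own. Each camera call takes 0.05 s, during which the arm holds its last target.

TASK

Push each of the three sample cells gently along its gauge lane, held flat to the fence so that no corner catches, as far as the lane truly lets it go: they are glass, so do not force or tip them. When all three have stopped, leave the two bad cells standing where the gauge stopped them, and set the good one, which passes the go gate and is stopped by the no-go gate, upright in the middle of the photometer's stage, its clear end windows squarely in line with the light path from lamp to detector. Leave the bottle, beaker and slide box where they are.

Things in the scene. Friction and masses are not known exactly. Their poses are not given: they have to be found in the camera images.
- gauge: fixed go/no-go width gauge: plate 290 x 295 x 8 mm (x -155 to 135, y -155 to 140), steel walls 16 mm high on it (tops 24 mm above bench). Origin on the bench; x = pushing direction, z up. Three equal lanes 100 mm apart, each with a straight fence (12 mm thick, full length) on its +y side, its face at y = 125, 25, -75 mm, and a stepped jaw opposite (see the lane points)
- lane_a (a point): lane with fence face at gauge y = 125 mm: point on its floor, on the fence face, at the mouth of the go gate (gauge x = -35 mm); axes as the gauge's, lane on the -y side. From here on the jaw leaves 51.5 mm from the fence (go gate), 75 mm further on 46.5 mm (no-go gate); an end stop 150 mm further on. Before here the side opposite the fence is open
- lane_b (a point): the same point of the lane with fence face at gauge y = 25 mm. The jaw's two steps are square, with no lead-in: a cell not flat to the fence catches its corner on a step that it would really pass. Flat to the fence, a cell's centre stops at gauge x = -70 mm (refused by go), 5 mm (passes go, stopped by no-go) or 80 mm (passes both, at the end stop)
- lane_c (a point): the same point of the lane with fence face at gauge y = -75 mm. Jaw 14 to 19 mm thick, 16 mm high like the fences
- cell_1_centre (a point): centre (25 mm up) of a glass sample cell, one of three alike: 70 mm long (x), 50 high, clear windows on the short ends (+x, -x), white side walls, grey foot and cap, 0.17 to 0.35 kg. Widths (y, foot to cap): one is 44 mm, one 49, one 54; which is not told, the numbers in names mean nothing. Stands in a lane, centre 31 to 36 mm off the fence, front 23 to 47 mm short of the go gate
- cell_2_centre (a point): as cell_1_centre, another of the three cells. Each cell starts in a lane of its own, up to 0.07 rad askew, its x along the lane
- cell_3_centre (a point): as cell_1_centre, another of the three cells
- cell_1: the same cell as cell_1_centre; origin at the centre of its underside
- cell_2: the same cell as cell_2_centre; origin at the centre of its underside
- cell_3: the same cell as cell_3_centre; origin at the centre of its underside
- stage (a point): centre of the top of the photometer's black cell stage (85 x 66 mm, flat, 30 mm above the bench, fixed). x = the light path, from white lamp house to black detector, z up. These two blocks (58 long, 80 wide, tops 90 mm above bench) begin 71 mm from here along +-x, their lens rings 60 mm; the sides (+-y) are open
- photometer: the open photometer that carries the stage, fixed; base 270 x 110 mm, 20 mm high; origin on the bench below the stage's centre, axes as the stage's
- wash_bottle: bystander: loose plastic bottle, 64 mm diameter, 170 mm high; origin at the centre of its underside
- beaker: bystander: loose glass beaker, 70 mm diameter, 90 mm high; origin at the centre of its underside
- slide_box: bystander: loose wooden slide box, 170 x 100 mm, 32 mm high; origin at the centre of its underside
Not all that is in view belongs to the job. What is shaped like the cell_2 but turquoise is not meant.

How it is judged:
By the outcome, as a careful person would: the job done as asked, in the order asked, and still so for the second after the job is handed in, with the robot touching nothing.
It also fails if it takes over 72 s, if anything falls off the work surface, if the arm or the gripper's body presses on something with over 40 N, if the wrist force passes 120 N, or if a joint passes its speed limit or range.

## Working session

There is one attempt and no reset: what is moved stays moved. The work goes in short steps, each a Python script; the robot and the scene stay as the last script left them, time stands still between calls to the robot, and variables do not carry over. Pictures are saved under pics/ and viewed, and the job is handed in when it is done.

```bash
ls; mkdir -p pics; python3 - <<'E'
from bench import *
import cv2,numpy as np
for n in ("scene","side","wrist"):
    im=snapshot(n); cv2.imwrite(f"pics/{n}0.png",cv2.resize(im[:,:,::-1],(768,576),interpolation=cv2.INTER_CUBIC))
    m=camera_model(n); print(n,np.round(m["K"],1).tolist(),np.round(m["dist"],3),np.round(np.linalg.inv(m["extrinsics"]),3).tolist())
    np.save(f"{n}0.npy",im)
    for q in ("gauge","lane_a","lane_b","lane_c","cell_1_centre","cell_1","stage","photometer","wash_bottle","beaker","slide_box"):
        print(q,[(np.round(d["location"],1).tolist(),round(d["p"],2)) for d in tip_of(n,q)])
print(get_time(),get_position(),get_orientation())
E
```

```text
pics
scene [[364.6, 0.0, 254.3], [0.0, 364.6, 197.0], [0.0, 0.0, 1.0]] [-0.114  0.     0.     0.     0.   ] [[0.801, 0.477, -0.362, 0.931], [0.599, -0.637, 0.485, -0.6], [0.001, -0.606, -0.796, 1.02], [0.0, 0.0, 0.0, 1.0]]
gauge [([236.0, 239.0], 0.8), ([266.2, 212.6], 0.17)]
lane_a [([257.3, 248.8], 0.9), ([222.5, 199.4], 0.6), ([237.7, 223.1], 0.56)]
lane_b [([257.3, 248.8], 0.9), ([222.5, 199.4], 0.6), ([237.7, 223.1], 0.56)]
lane_c [([257.3, 248.8], 0.9), ([222.5, 199.4], 0.6), ([237.7, 223.1], 0.56)]
cell_1_centre [([260.0, 217.0], 0.93)]
cell_1 [([280.3, 236.9], 0.93), ([243.4, 195.4], 0.74), ([215.5, 163.8], 0.68), ([251.0, 145.3], 0.56)]
stage [([163.7, 297.9], 0.9)]
photometer [([241.2, 191.6], 0.22)]
wash_bottle [([218.0, 331.3], 0.65)]
beaker [([155.3, 362.8], 0.83)]
slide_box [([323.1, 168.6], 0.81), ([162.0, 298.2], 0.74)]
side [[356.6, 0.0, 255.8], [0.0, 356.6, 194.2], [0.0, 0.0, 1.0]] [-0.01  0.    0.    0.    0.  ] [[0.754, -0.442, 0.486, -0.133], [-0.656, -0.488, 0.575, -0.777], [-0.018, -0.753, -0.658, 0.915], [0.0, 0.0, 0.0, 1.0]]
gauge [([220.0, 283.6], 0.73)]
lan
[... 457 characters left out ...]
0.1], 0.6), ([218.5, 322.0], 0.6)]
stage [([167.1, 216.5], 0.87)]
photometer [([170.8, 215.7], 0.75), ([251.9, 285.7], 0.25)]
wash_bottle [([167.2, 279.3], 0.89)]
beaker [([138.3, 223.2], 0.52)]
slide_box [([272.6, 364.4], 0.89), ([213.9, 324.9], 0.29)]
wrist [[341.5, 0.0, 257.4], [0.0, 341.5, 203.2], [0.0, 0.0, 1.0]] [-0.011  0.     0.     0.     0.   ] [[0.381, 0.891, 0.246, 0.151], [0.925, -0.367, -0.101, 0.561], [0.001, 0.265, -0.964, 0.386], [0.0, 0.0, 0.0, 1.0]]
gauge []
lane_a []
lane_b []
lane_c []
cell_1_centre []
cell_1 []
stage []
photometer []
wash_bottle []
beaker []
slide_box []
1.8 [0.21959012 0.53141136 0.2146216 ] [7.64536723e-06 8.31215305e-01 5.55950642e-01 1.22569253e-05]
```

View pics/scene0.png

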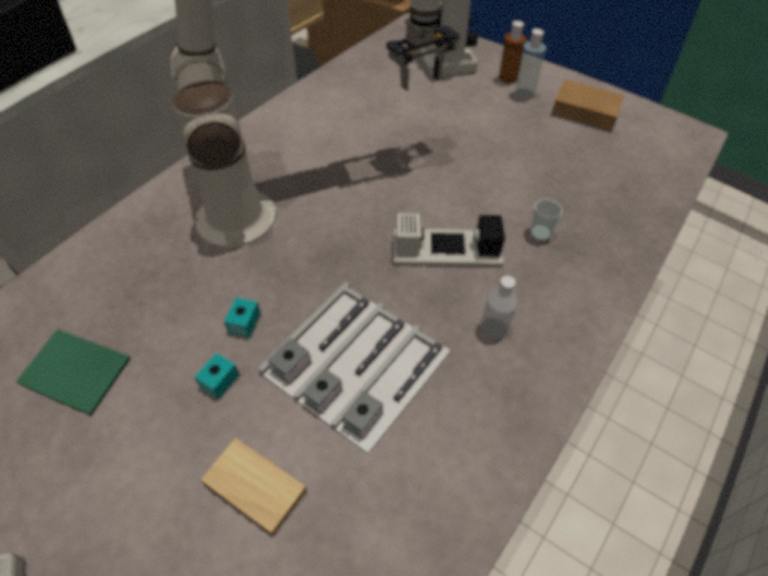

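View pics/side0.png

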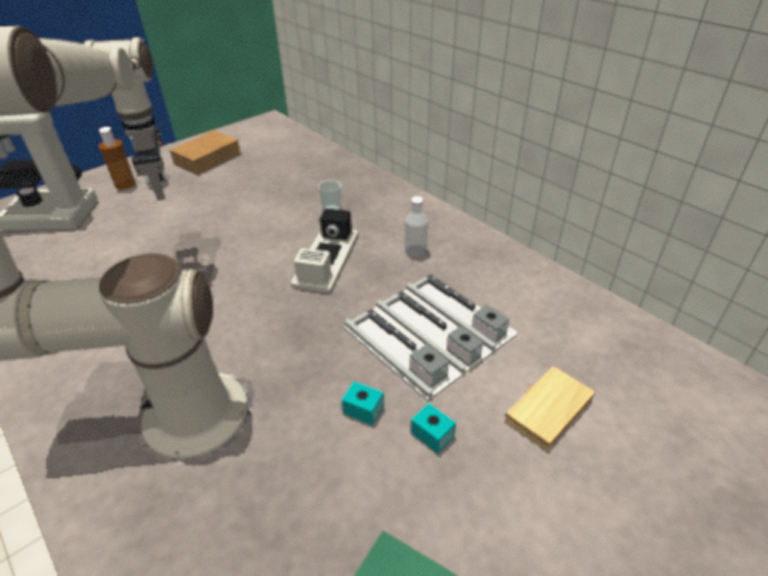

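View pics/wrist0.png

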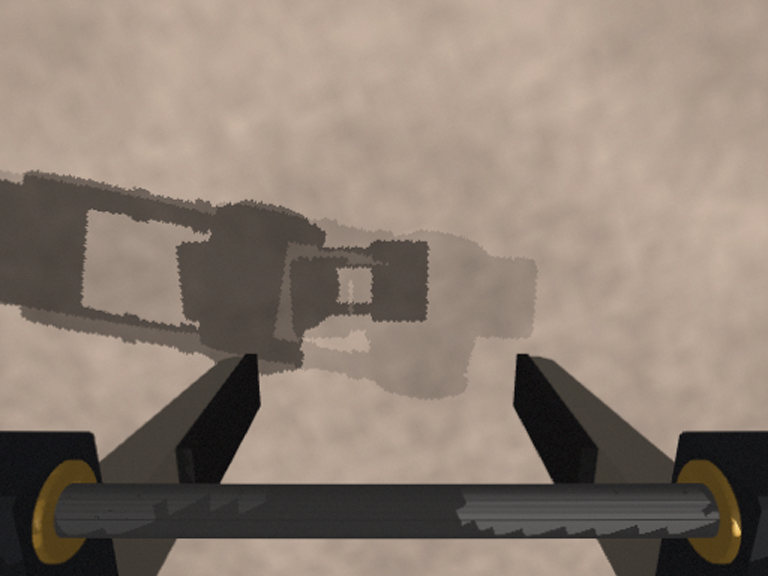

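```bash
cat > h.py <<'E'
from bench import *
import cv2,numpy as np
def ray(m,rc):
    p=np.array([[[rc[1],rc[0]]]],float)
    u=cv2.undistortPoints(p,np.array(m["K"]),np.array(m["dist"]))[0,0]
    T=np.linalg.inv(np.array(m["extrinsics"])); d=T[:3,:3]@np.array([u[0],u[1],1]); return T[:3,3],d
def onplane(m,rc,z):
    o,d=ray(m,rc); return o+d*(z-o[2])/d[2]
def proj(m,P):
    E=np.array(m["extrinsics"]); r,_=cv2.Rodrigues(E[:3,:3])
    return cv2.projectPoints(np.array(P,float).reshape(-1,1,3),r,E[:3,3],np.array(m["K"]),np.array(m["dist"]))[0][:,0]
def save(name,im,s=1.5):
    cv2.imwrite("pics/"+name,cv2.resize(im[:,:,::-1],None,fx=s,fy=s,interpolation=cv2.INTER_CUBIC))
E
python3 - <<'E'
from h import *
m=camera_model("scene");s=camera_model("side")
for n,z,a,b in [("gauge",0,(236,239),(220,283.6)),("la?",.008,(222.5,199.4),(242.9,264)),("lb",.008,(237.7,223.1),(226.8,285.3)),("lc",.008,(257.3,248.8),(209.5,303.3)),("stage",.03,(163.7,297.9),(167.1,216.5)),("bottle",0,(218,331.3),(167.2,279.3)),("beaker",0,(155.3,362.8),(138.3,223.2)),("box",0,(323,168.6),(272.6,364.4)),("cell",.008,(280.3,236.9),(218.5,322)),("cell",.008,(260,217),(235.9,310)),("cell",.008,(243.4,195.4),(247.4,288.2))]:
    print(n,np.round(onplane(m,a,z),3),np.round(onplane(s,b,z),3))
E
```

```text
gauge [ 0.522 -0.135  0.   ] [ 0.524 -0.15  -0.   ]
la? [ 0.388 -0.177  0.008] [ 0.395 -0.189  0.008]
lb [ 0.489 -0.175  0.008] [ 0.499 -0.184  0.008]
lc [ 0.598 -0.181  0.008] [ 0.61  -0.166  0.008]
stage [0.516 0.223 0.03 ] [0.512 0.235 0.03 ]
bottle [0.729 0.107 0.   ] [ 0.731  0.088 -0.   ]
beaker [0.683 0.44  0.   ] [0.693 0.433 0.   ]
box [ 0.541 -0.482  0.   ] [ 0.55  -0.481  0.   ]
cell [ 0.616 -0.264  0.008] [ 0.625 -0.242  0.008]
cell [ 0.525 -0.248  0.008] [ 0.532 -0.27   0.008]
cell [ 0.431 -0.244  0.008] [ 0.441 -0.257  0.008]
```

```bash
python3 - <<'E'
from h import *
import pickle
def shot(n):
    print(get_position(), get_time())
    m=camera_model("wrist"); im=snapshot("wrist"); pickle.dump((m,im),open(n+".pkl","wb")); save(n+".png",im)
    return m,im
D=[0,1,0,0]
print(solve_ik([.515,.17,.34],D),solve_ik([.52,-.195,.36],D))
move_pose([.515,.17,.34],D); m,im=shot("w_stage")
for d in tip_of("wrist","stage"): print("stage",d["p"],d["location"],onplane(m,d["location"],.03))
move_pose([.52,-.195,.36],D); m,im=shot("w_gauge")
for q,z in (("lane_a",.008),("cell_1",.008),("cell_1_centre",.033),("gauge",0)):
    for d in tip_of("wrist",q): print(q,round(d["p"],2),np.round(d["location"],1),np.round(onplane(m,d["location"],z),4))
print(get_time())
E
```

```text
[ 9.59114160e-02  2.09124054e-02  1.49954138e+00 -4.44089210e-16
  1.62113887e+00  9.59114160e-02] [-5.76379947e-01  5.43901664e-02  1.42675347e+00 -4.44089210e-16
  1.66044902e+00 -5.76379947e-01]
[0.51457845 0.17081114 0.33963466] 3.5583
stage 0.68 [360.8, 304.2] [ 0.59492426 -0.15921147  0.03      ]
stage 0.61 [116.9, 256.7] [0.5145368  0.23667446 0.03      ]
[ 0.5202982  -0.19396079  0.36000728] 5.025
lane_a 0.91 [149.3 238.1] [ 0.4923 -0.1768  0.008 ]
lane_a 0.67 [149.5 307.9] [ 0.5986 -0.1769  0.008 ]
lane_a 0.61 [148.6 173.6] [ 0.3941 -0.1759  0.008 ]
cell_1 0.79 [263.4 146.7] [ 0.3372 -0.3665  0.008 ]
cell_1 0.74 [192.1 202.6] [ 0.4355 -0.2439  0.008 ]
cell_1 0.74 [198.9 329. ] [ 0.6353 -0.2546  0.008 ]
cell_1 0.71 [180.1  98.4] [ 0.2734 -0.2249  0.008 ]
cell_1 0.58 [203.4 266.5] [ 0.5363 -0.2622  0.008 ]
cell_1_centre 0.96 [205.3 267.7] [ 0.5374 -0.2583  0.033 ]
gauge 0.87 [127.2 257. ] [ 0.521  -0.1442  0.    ]
gauge 0.2 [193.3 200.9] [ 0.4314 -0.2478  0.    ]
gauge 0.16 [152.1 307.3] [ 0.5991 -0.1818  0.    ]
5.275
```

View pics/w_gauge.png

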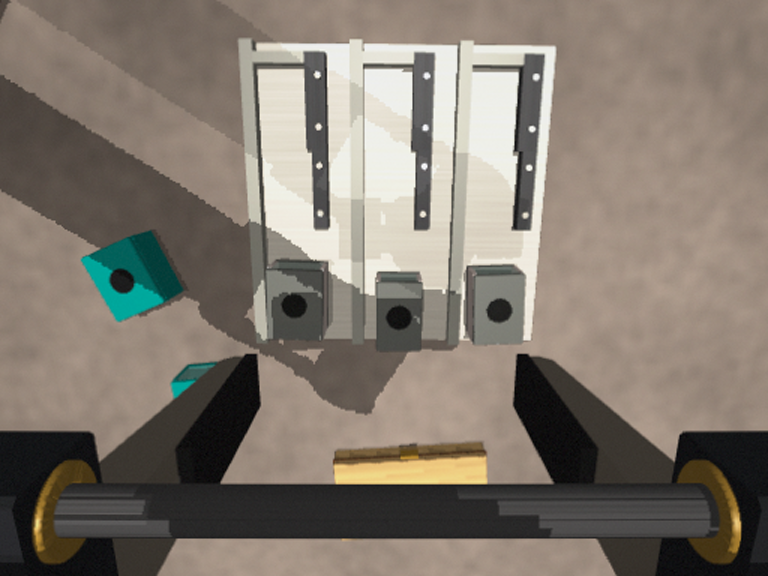

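View pics/w_stage.png

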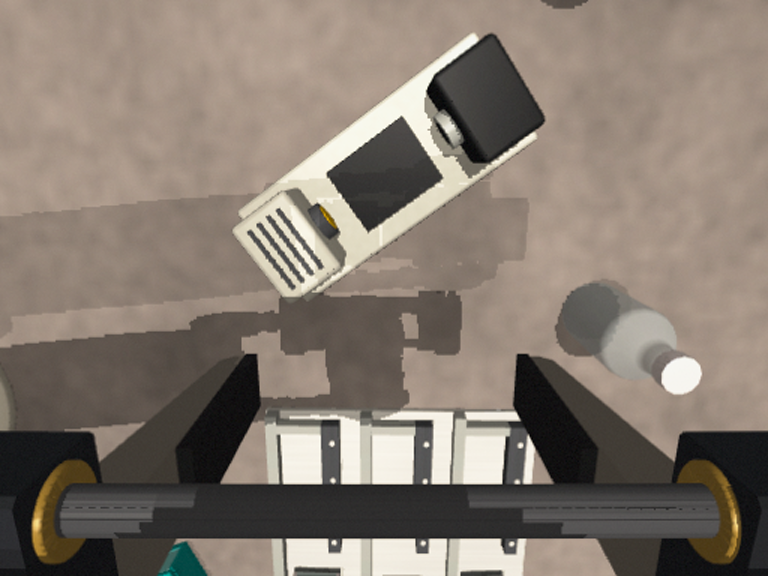

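```bash
cat > fit.py <<'E'
from h import *
import pickle
m,im=pickle.load(open("w_gauge.pkl","rb"))
g=cv2.cvtColor(im,cv2.COLOR_RGB2GRAY)
def R(t): return np.array([[np.cos(t),-np.sin(t)],[np.sin(t),np.cos(t)]])
def G2W(p,P):
    P=np.atleast_2d(P); xy=P[:,:2]@R(p[2]).T+p[:2]; return np.c_[xy,P[:,2]]
# edge segments (gauge frame): plate outline bottom/top, fence tops
S=[]
def seg(a,b,z): S.append((np.r_[a,z],np.r_[b,z]))
seg((.135,-.155),(.135,.137),.008); seg((-.155,-.155),(.135,-.155),.008)
for f in (.125,.025,-.075):
    seg((-.150,f),(.125,f),.024); seg((-.150,f+.012),(.125,f+.012),.024)
def samples(p,n=40):
    pts=[];nor=[]
    for a,b in S:
        t=np.linspace(.03,.97,n)[:,None]; q=proj(m,G2W(p,a+(b-a)*t))
        d=q[-1]-q[0]; d/=np.linalg.norm(d); pts.append(q); nor.append(np.tile([-d[1],d[0]],(n,1)))
    return np.array(pts),np.array(nor)
if __name__=="__main__":
    gf=cv2.GaussianBlur(g,(0,0),0.8).astype(np.float32)
    from scipy.optimize import least_squares
    p=np.array([.520,-.141,np.pi/2-.005])
    for it in range(12):
        pts,nor=samples(p); w=6 if it<4 else 3
        offs=np.arange(-w,w+.01,.25)
        X=pts[...,None,:]+nor[...,None,:]*offs[None,None,:,None]
        sh=X.shape; v=cv2.remap(gf,X[...,0].reshape(-1,sh[2]).astype(np.float32),X[...,1].reshape(-1,sh[2]).astype(np.float32),cv2.INTER_LINEAR).reshape(sh[:3])
        gr=np.abs(np.gradient(v,axis=2)); k=gr.argmax(2); ok=gr.max(2)>3
        tgt=pts+nor*offs[k][...,None]
        def res(pp):
            q,_=samples(pp); return (((q-tgt)*nor).sum(2)*ok).ravel()
        r=least_squares(res,p,loss="soft_l1",f_scale=.5); p=r.x
    e=np.abs(res(p)).reshape(len(S),-1)
    print("gauge",p, p[2]-np.pi/2, np.round(np.median(e,1),2))
    np.save("gauge.npy",p)
    big=cv2.resize(im[:,:,::-1][10:250,140:390],None,fx=3,fy=3,interpolation=cv2.INTER_CUBIC)
    L=[((-.155,-.155),(.135,-.155),.008),((.135,-.155),(.135,.14),.008),((-.155,-.155),(-.155,.14),.008),((-.155,.14),(.135,.14),.008)]
    for f in (.125,.025,-.075):
        L+=[((-.155,f),(.135,f),.024),((-.155,f+.012),(.135,f+.012),.024),((-.035,f-.0515),(.04,f-.0515),.024),((.04,f-.0465),(.115,f-.0465),.024),((-.035,f),(-.035,f-.0515),.008)]
    for a,b,z in L:
        q=((proj(m,G2W(p,[np.r_[a,z],np.r_[b,z]]))-[140,10]+.5)*3).astype(int)
        cv2.line(big,tuple(map(int,q[0])),tuple(map(int,q[1])),(0,0,255),1)
    cv2.imwrite("pics/fit1.png",cv2.resize(big,(750,720))[:600])
    # stage
    m2,im2=pickle.load(open("w_stage.pkl","rb"))
    g2=cv2.cvtColor(im2,cv2.COLOR_RGB2GRAY)
    mask=(g2<75).astype(np.uint8); mask[165:]=0
    n,l,st,c=cv2.connectedComponentsWithStats(mask)
    i=l[115,257]; print(st[i])
    ys,xs=np.where(l==i); cn=cv2.findContours((l==i).astype(np.uint8),cv2.RETR_EXTERNAL,cv2.CHAIN_APPROX_NONE)[0][0][:,0]
    W=np.array([onplane(m2,(y,x),.03)[:2] for x,y in cn],np.float32)
    rect=cv2.minAreaRect(W*1000); print("stage",rect)
    M=cv2.moments(W.reshape(-1,1,2)*1000); print(M["m10"]/M["m00"],M["m01"]/M["m00"])
E
python3 fit.py
```

```text
gauge [ 0.52373446 -0.14429342  1.56431803] -0.006478298949375683 [0.25 0.24 2.26 0.25 0.76 0.01 0.24 1.73]
[ 218   83   77   71 2918]
stage ((513.3621826171875, 236.64956665039062), (84.02186584472656, 65.18720245361328), 35.67881393432617)
513.0755996663839 235.87025834811143
```

View pics/fit1.png

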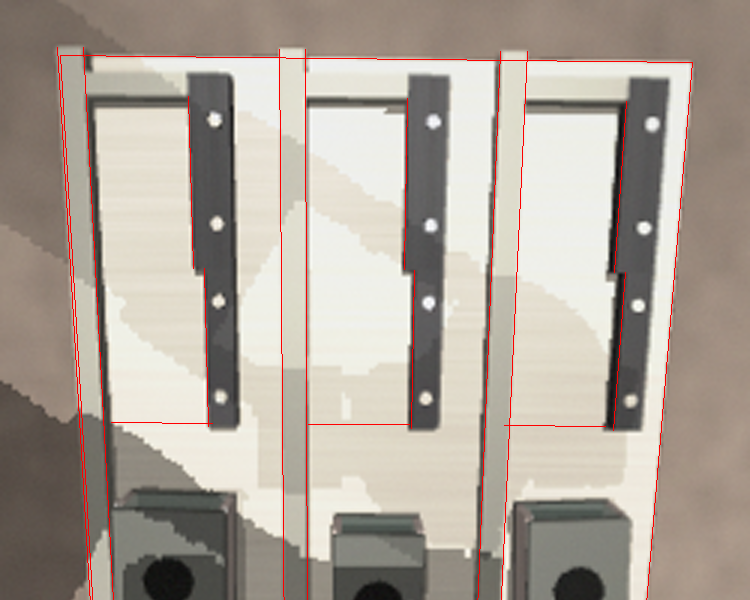

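```bash
python3 - <<'E'
from h import *
from fit import G2W
import pickle
m,im=pickle.load(open("w_gauge.pkl","rb")); p=np.load("gauge.npy")
hsv=im.astype(int); g=im.max(2)
c,s=np.cos(p[2]),np.sin(p[2])
for n,(x,y),f in (("a",(294,305),.125),("b",(399,317),.025),("c",(499,310),-.075)):
    x0,y0=int(x/1.5),int(y/1.5); sub=(g[y0-11:y0+12,x0-11:x0+12]<35).astype(np.uint8)
    k,l,st,ce=cv2.connectedComponentsWithStats(sub); i=1+st[1:,4].argmax()
    px=ce[i]+[x0-11,y0-11]; P=onplane(m,(px[1],px[0]),.058); d=P[:2]-p[:2]; G=[c*d[0]+s*d[1],-s*d[0]+c*d[1]]
    print(n,st[i],px,P,"gauge",np.round(G,4),"off fence",round(f-G[1],4))
big=cv2.resize(im[:,:,::-1][165:245,165:365],(800,320),interpolation=cv2.INTER_CUBIC); cv2.imwrite("pics/cells.png",big)
E
```

```text
a [  3   4  16  16 196] [195.59693878 203.39795918] [ 0.43295344 -0.24865932  0.058     ] gauge [-0.105   0.0901] off fence 0.0349
b [  3   4  16  16 196] [265.53061224 211.27040816] [ 0.5335454  -0.26027017  0.058     ] gauge [-0.1159 -0.0106] off fence 0.0356
c [  4   5  15  14 125] [332.416 206.672] [ 0.62993512 -0.25317842  0.058     ] gauge [-0.1082 -0.1069] off fence 0.0319
```

View pics/cells.png

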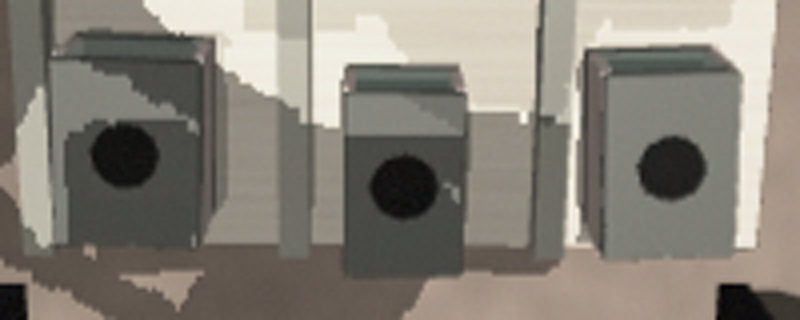

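```bash
cat > lane.py <<'E'
from h import *
p=np.load("gauge.npy")
c,s=np.cos(p[2]),np.sin(p[2]); Rg=np.array([[c,-s],[s,c]])
yaw=p[2]-np.pi/2            # jaw x axis angle in world
def quat(a): # tool down, x axis at angle a
    return [0,np.cos(a/2),np.sin(a/2),0]
Q=quat(yaw)
def W(g,z): return list(Rg@np.asarray(g[:2])+p[:2])+[z]
def G(P): return Rg.T@(np.asarray(P)[:2]-p[:2])
def F(f0): 
    f=np.array(get_force())-f0; return np.r_[Rg.T@f[:2],f[2]]
FENCE=dict(a=.125,b=.025,c=-.075)
ZG=.029
def st(tag,f0):
    P=get_position(); print(tag,"t%.2f"%get_time(),"g",np.round(G(P)*1000,1),"z%.1f"%(P[2]*1e3),"F",np.round(F(f0),1),"gap%.1f"%(get_finger_gap()*1e3),flush=True)
def grab(g,eff=8):
    move_pose(W(g,.10),Q); move_l(W(g,ZG),speed=.12)
    f0=np.array(get_force()); close(eff); st("grip",f0); return f0
E
python3 - <<'E'
from lane import *
f0=grab((-.105,.0901)); np.save("f0.npy",f0)
g=G(get_position())
hit=move_l(W((g[0],g[1]+.012),ZG),speed=.025,threshold=2.5); print(hit); st("fence",f0)
hold(.2); st("fence",f0)
im=snapshot("wrist"); save("a1.png",im)
E
```

```text
grip t7.75 g [-105.    90.2] z29.1 F [1.4 1.5 1.9] gap54.4
True
fence t7.96 g [-105.1   90.7] z29.1 F [-0.3  0.6  2. ] gap54.3
fence t8.16 g [-105.1   90.7] z29.1 F [0.5 0.5 5.6] gap54.1
```

View pics/a1.png

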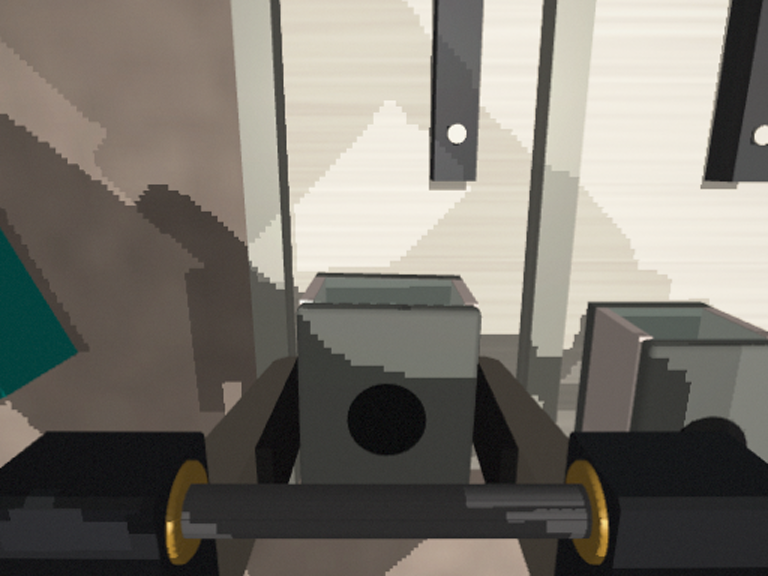

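```bash
cat >> lane.py <<'E'
def Fm(f0,n=8,dt=.01):
    a=[]
    for _ in range(n): hold(dt); a.append(F(f0))
    return np.mean(a,0),np.std(a,0)
E
python3 - <<'E'
from lane import *
f0=np.load("f0.npy")
print(get_time(),Fm(f0),get_time())
g=G(get_position())
hit=move_l(W((g[0],g[1]+.0125),ZG),speed=.025,threshold=6); print(hit); st("fence",f0)
print(Fm(f0),get_time())
E
```

```text
8.2083 (array([-0.21076329,  0.25708606,  5.10005783]), array([0.50559229, 0.54203289, 0.3490992 ])) 8.275
True
fence t8.68 g [-104.8   99.6] z29.1 F [ 1.4 -1.2  3.5] gap53.7
(array([1.32868691, 0.20087492, 2.61969339]), array([0.42154024, 0.60119363, 0.3485798 ])) 8.75
```

```bash
python3 - <<'E'
from lane import *
f0=np.load("f0.npy")
for k in range(2):
    g=G(get_position())
    hit=move_l(W((-.105,g[1]+.0012),ZG),speed=.02,threshold=6); print(hit); st("fence",f0); print(Fm(f0))
im=snapshot("wrist"); save("a2.png",im)
E
```

```text
True
fence t8.96 g [-104.8   99.6] z29.2 F [ 0.4 -1.6  1.6] gap53.9
(array([-0.04485865, -0.73716961,  2.22985945]), array([0.31904545, 0.47112362, 0.3752945 ]))
False
fence t9.28 g [-104.8   99.7] z29.3 F [ 2.8 -6.1  1.1] gap54.4
(array([ 2.80054625, -5.11968566,  1.66582077]), array([0.47964455, 0.58299191, 0.24205696]))
```

View pics/a2.png

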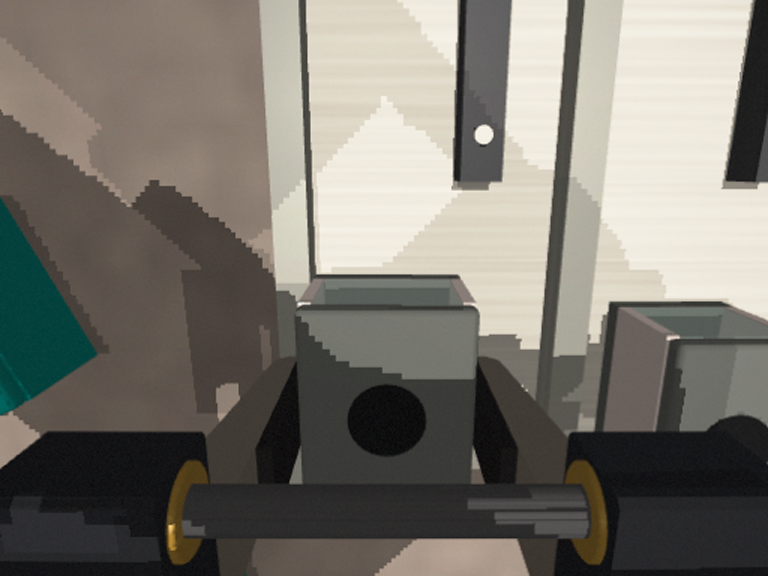

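```bash
cat >> lane.py <<'E'
def push(f0,xs,yc,target=-2.0,thr=6,speed=.04):
    """xs: commanded gauge x list; returns True when stopped"""
    for x in xs:
        hit=move_l(W((x,yc),ZG),speed=speed,threshold=thr)
        f,_=Fm(f0,5,.01); g=G(get_position())
        print("x",round(x*1e3,1),"hit",hit,"g",np.round(g*1e3,1),"F",np.round(f,1),"yc",round(yc*1e3,1),"t%.2f"%get_time(),"gap%.1f"%(get_finger_gap()*1e3),flush=True)
        if hit or f[0]<-5: return True,yc
        yc+=np.clip((f[1]-target)*.15e-3,-.6e-3,.6e-3)
    return False,yc
E
python3 - <<'E'
from lane import *
f0=np.load("f0.npy")
r,yc=push(f0,[-.098,-.088,-.078],.1002)
np.save("yc.npy",yc)
E
```

```text
x -98.0 hit True g [-100.4   99.6] F [ 3.8 -0.9  3.8] yc 100.2 t9.64 gap53.9
```

```bash
python3 - <<'E'
from lane import *
f0=np.load("f0.npy")
r,yc=push(f0,[-.094,-.085,-.077],.1003,thr=9)
np.save("yc.npy",yc)
E
```

```text
x -94.0 hit False g [-94.6  99.7] F [-1.9 -3.6  1. ] yc 100.3 t10.03 gap54.4
x -85.0 hit False g [-85.   99.7] F [-1.3 -4.2  2.7] yc 100.1 t10.44 gap53.8
x -77.0 hit False g [-77.1  99.6] F [-1.5 -3.   4.3] yc 99.7 t10.83 gap53.8
```

```bash
python3 - <<'E'
from lane import *
f0=np.load("f0.npy")
r,yc=push(f0,[-.074,-.070,-.067,-.064],.0996,thr=7,speed=.025)
print(r); hold(.2); st("end",f0); save("a3.png",snapshot("wrist"))
E
```

```text
x -74.0 hit False g [-74.3  99.6] F [-3.9 -2.   4.7] yc 99.6 t11.14 gap54.1
x -70.0 hit False g [-70.2  99.6] F [-3.2 -2.   5.1] yc 99.6 t11.49 gap54.0
x -67.0 hit False g [-68.2  99.6] F [-7.  -0.8  3.9] yc 99.6 t11.80 gap53.6
True
end t12.00 g [-68.2  99.6] z29.3 F [-6.6 -0.1  2.8] gap54.3
```

View pics/a3.png

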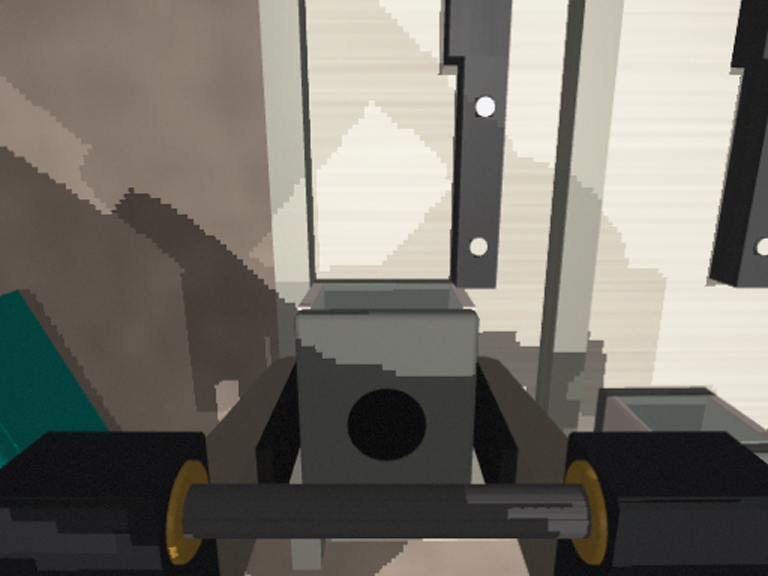

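```bash
python3 - <<'E'
from lane import *
f0=np.load("f0.npy")
move_l(W((-.0682,.0996),ZG),speed=.02); st("rel",f0)
let_go(); st("open",f0)
move_l(W((-.0682,.0985),.10),speed=.15)
save("a4.png",snapshot("wrist"))
f0=grab((-.1155,-.0096)); np.save("f0.npy",f0)
yt=.0046
move_l(W((-.1155,yt-.003),ZG),speed=.05,threshold=9); st("near",f0)
for k in range(8):
    yc=yt-.0022+k*.0008
    h=move_l(W((-.1155,yc),ZG),speed=.02,threshold=9); f,_=Fm(f0,6); print(h,round(yc*1e3,1),np.round(G(get_position())*1e3,1),np.round(f,1))
    if f[1]<-2.2: break
np.save("yc.npy",yc); st("",f0)
E
```

```text
rel t12.30 g [-68.5  99.6] z29.1 F [-3.9 -2.   3.9] gap53.7
open t13.01 g [-68.2  99.6] z29.0 F [0.6 0.4 0.3] gap91.9
grip t15.75 g [-115.5   -9.5] z29.0 F [ 1.7 -0.1  0.6] gap44.0
near t16.12 g [-115.5    2.5] z29.0 F [0.2 3.5 2.9] gap43.8
False 2.4 [-115.5    2.6] [0.5 1.4 1.3]
False 3.2 [-115.5    2.9] [ 0.9 -1.4 -0.8]
False 4.0 [-115.5    3.9] [ 0.6 -1.1 -0.9]
False 4.8 [-115.5    4.6] [ 0.8 -2.5 -1.4]
 t17.32 g [-115.5    4.6] z29.0 F [ 0.8 -3.  -2.2] gap44.2
```

View pics/a4.png

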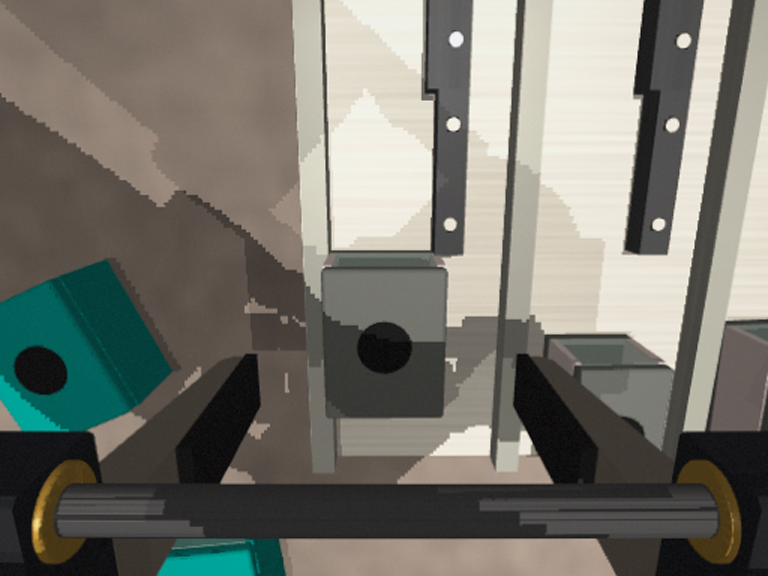

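```bash
python3 - <<'E'
from lane import *
f0=np.load("f0.npy"); yc=.0052
r,yc=push(f0,[-.105,-.090,-.078,-.066,-.055,-.040,-.022,-.006],yc,thr=9,speed=.05,target=-2.5)
np.save("yc.npy",yc)
E
```

```text
x -105.0 hit False g [-104.2    4.6] F [ 1.6 -5.  -2.5] yc 5.2 t17.73 gap43.8
x -90.0 hit False g [-88.8   4.6] F [ 3.2 -5.1 -1.5] yc 4.8 t18.22 gap43.7
x -78.0 hit False g [-76.9   4.6] F [ 4.2 -3.   0.8] yc 4.4 t18.65 gap44.1
x -66.0 hit False g [-65.3   4.5] F [ 3.  -2.6  1.1] yc 4.4 t19.08 gap44.2
x -55.0 hit False g [-54.2   4.5] F [ 2.6 -1.7  1.9] yc 4.3 t19.49 gap43.9
x -40.0 hit False g [-39.1   4.4] F [ 3.6 -2.3  1.8] yc 4.5 t19.98 gap43.7
x -22.0 hit False g [-21.1   4.4] F [ 4.1 -2.7  1.6] yc 4.5 t20.53 gap44.4
x -6.0 hit False g [-5.2  4.4] F [ 3.7 -2.4  0.6] yc 4.5 t21.04 gap43.8
```

```bash
python3 - <<'E'
from lane import *
f0=np.load("f0.npy"); yc=.0047
r,yc=push(f0,[.003,.012],yc,thr=8,speed=.03,target=-3)
if not r: r,yc=push(f0,[.028,.045,.060,.072],yc,thr=9,speed=.05,target=-2.5)
if not r: r,yc=push(f0,[.077,.081,.084,.087],yc,thr=7,speed=.025,target=-2.5)
print(r);st("end",f0); save("b1.png",snapshot("wrist"))
E
```

```text
x 3.0 hit False g [3.1 4.4] F [ 0.4 -4.3 -1.6] yc 4.7 t21.53 gap44.3
x 12.0 hit False g [12.5  4.4] F [ 1.1 -5.  -1.6] yc 4.5 t22.02 gap44.1
x 28.0 hit False g [29.1  4.4] F [ 3.9 -3.6  0.8] yc 4.2 t22.53 gap43.8
x 45.0 hit False g [45.9  4.3] F [ 3.8 -1.   2.9] yc 4.0 t23.07 gap44.3
x 60.0 hit False g [60.9  4.3] F [ 3.7 -1.5  3.2] yc 4.3 t23.56 gap43.9
x 72.0 hit False g [72.7  4.3] F [ 3.  -2.6  1.3] yc 4.4 t23.99 gap43.9
x 77.0 hit False g [77.   4.3] F [-0.3 -3.  -0.6] yc 4.4 t24.38 gap43.9
x 81.0 hit False g [80.5  4.3] F [-4.2 -2.4 -0.2] yc 4.3 t24.73 gap43.9
x 84.0 hit False g [82.5  4.2] F [-7.3 -0.4  1.9] yc 4.3 t25.04 gap44.0
True
end t25.04 g [82.5  4.2] z29.5 F [-7.3  0.   1.7] gap44.0
```

View pics/b1.png

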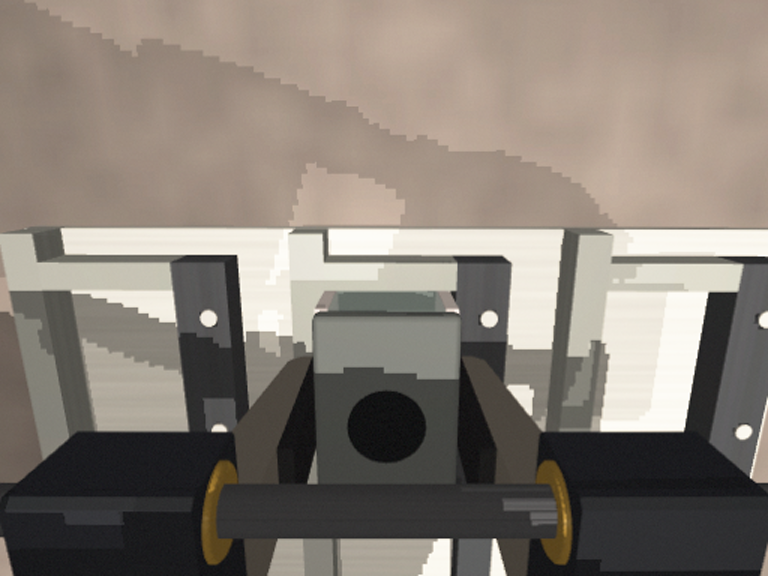

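```bash
python3 - <<'E'
from lane import *
f0=np.load("f0.npy")
move_l(W((.0820,.0043),ZG),speed=.02); st("rel",f0)
let_go(); move_l(W((.0820,.0035),.10),speed=.15)
save("b2.png",snapshot("wrist"))
f0=grab((-.108,-.1059)); np.save("f0.npy",f0)
yt=-.0982
move_l(W((-.108,yt-.002),ZG),speed=.04,threshold=9); st("near",f0)
for k in range(8):
    yc=yt-.0010+k*.0008
    h=move_l(W((-.108,yc),ZG),speed=.02,threshold=9); f,_=Fm(f0,6); print(h,round(yc*1e3,1),np.round(G(get_position())*1e3,1),np.round(f,1))
    if f[1]<-2.2 and G(get_position())[1]<yc-.0002: break
np.save("yc.npy",yc); st("",f0); save("c1.png",snapshot("wrist"))
E
```

```text
rel t25.34 g [82.   4.3] z29.1 F [-2.1 -1.1  1.8] gap44.0
grip t29.18 g [-108.  -105.8] z29.1 F [0.9 1.7 0.8] gap49.7
near t29.48 g [-108.   -99.9] z29.0 F [ 1.2 -0.2  0.2] gap49.4
False -99.2 [-108.   -99.3] [0.9 0.1 0.3]
False -98.4 [-108.2  -98.9] [ 0.9 -2.8 -1.3]
 t30.07 g [-108.2  -98.9] z29.1 F [ 0.9 -2.4 -1.3] gap49.6
```

View pics/b2.png

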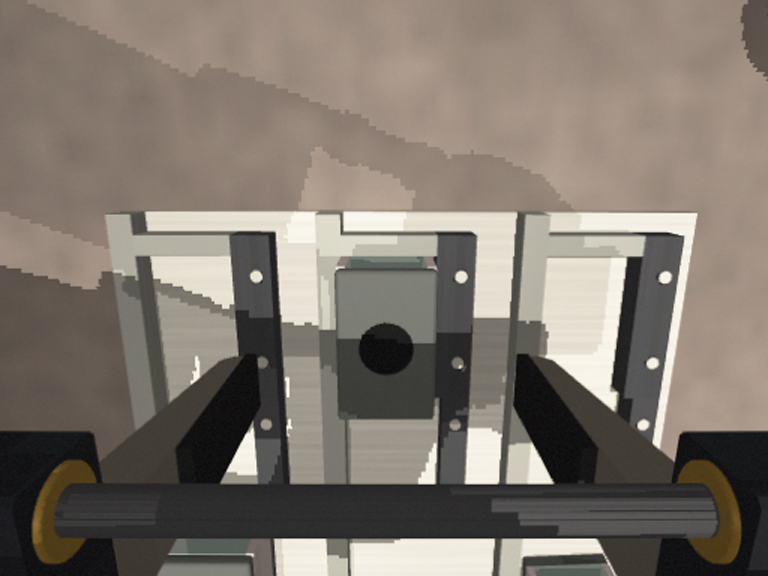

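View pics/c1.png

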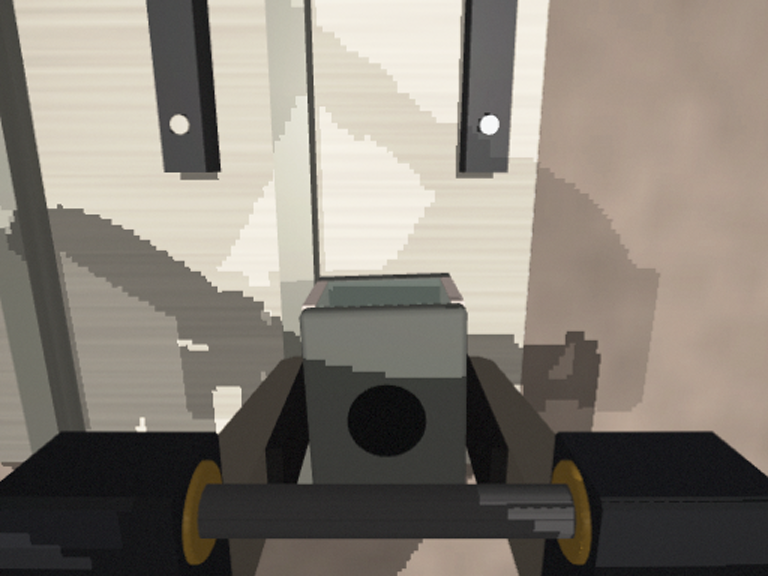

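```bash
python3 - <<'E'
from lane import *
f0=np.load("f0.npy")
move_l(W((-.108,-.1000),ZG),speed=.03,threshold=9)
close(22); st("firm",f0)
for yc in (-.0990,-.0984,-.0978,-.0972):
    h=move_l(W((-.108,yc),ZG),speed=.02,threshold=9); f,_=Fm(f0,6); print(h,round(yc*1e3,1),np.round(G(get_position())*1e3,1),np.round(f,1))
    if f[1]<-4.5: break
np.save("yc.npy",yc); st("",f0); save("c2.png",snapshot("wrist"))
E
```

```text
firm t30.59 g [-108.   -99.3] z29.1 F [-0.5  5.3  4.6] gap48.9
False -99.0 [-108.   -99.3] [-0.1  1.   2.2]
False -98.4 [-108.   -98.9] [ 0.3 -1.8  0.8]
False -97.8 [-108.1  -98.8] [-0.2 -4.2 -1.4]
False -97.2 [-108.1  -98.6] [ 0.7 -6.3 -2.6]
 t31.79 g [-108.1  -98.6] z29.2 F [ 0.4 -5.9 -3.3] gap49.2
```

View pics/c2.png

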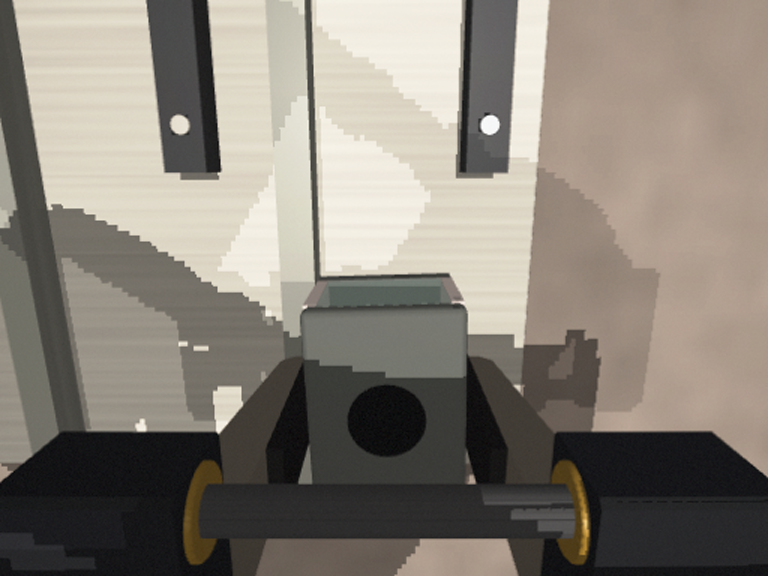

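```bash
python3 - <<'E'
from lane import *
o=get_orientation(); print(o,Q, 2*np.arctan2(o[2],o[1]),yaw, get_time())
for n in ("a1","a2","a3","b1","c1","c2"):
    g=cv2.cvtColor(cv2.imread(f"pics/{n}.png"),cv2.COLOR_BGR2GRAY).astype(float)
    g=cv2.GaussianBlur(g,(0,0),1.5); gy=np.gradient(g,axis=0)
    xs=np.arange(335,450,3)
    out=[]
    for lo,hi in ((262,295),(296,322)):
        ys=lo+np.abs(gy[lo:hi,xs]).argmax(0); pf=np.polyfit(xs,ys,1); r=np.abs(ys-np.polyval(pf,xs)); k=r<2
        pf=np.polyfit(xs[k],ys[k],1); out.append((round(pf[0],4),k.sum()))
    print(n,out)
E
```

```text
[ 2.97094084e-04  9.99991828e-01 -3.61012187e-03  1.79501453e-03] [0, np.float64(0.9999947539599271), np.float64(-0.003239143810449878), 0] -0.0072202713730028616 -0.006478298949375683 31.8417
a1 [(np.float64(0.0175), np.int64(39)), (np.float64(0.0096), np.int64(38))]
a2 [(np.float64(0.0), np.int64(39)), (np.float64(0.0), np.int64(39))]
a3 [(np.float64(0.001), np.int64(39)), (np.float64(-0.0), np.int64(38))]
b1 [(np.float64(0.0128), np.int64(39)), (np.float64(-0.0), np.int64(33))]
c1 [(np.float64(-0.0298), np.int64(39)), (np.float64(-0.0292), np.int64(33))]
c2 [(np.float64(-0.0235), np.int64(39)), (np.float64(-0.0265), np.int64(28))]
```

```bash
python3 - <<'E'
from lane import *
f0=np.load("f0.npy")
Q2=quat(yaw-.026); np.save("Q2.npy",Q2)
move_l(W((-.108,-.0995),ZG),Q2,speed=.03); st("rot",f0)
close(8); st("soft",f0)
for yc in (-.0987,-.0981,-.0976,-.0971,-.0966):
    h=move_l(W((-.108,yc),ZG),speed=.02,threshold=9); f,_=Fm(f0,6); print(h,round(yc*1e3,1),np.round(G(get_position())*1e3,1),np.round(f,1))
    if f[1]<-4: break
np.save("yc.npy",yc); st("",f0); save("c3.png",snapshot("wrist"))
o=get_orientation(); print(2*np.arctan2(o[2],o[1])-yaw)
g=cv2.cvtColor(cv2.imread(f"pics/c3.png"),cv2.COLOR_BGR2GRAY).astype(float)
g=cv2.GaussianBlur(g,(0,0),1.5); gy=np.gradient(g,axis=0)
xs=np.arange(335,450,3)
for lo,hi in ((262,295),(296,322)):
        ys=lo+np.abs(gy[lo:hi,xs]).argmax(0); print(np.polyfit(xs,ys,1)[0])
E
```

```text
rot t32.09 g [-108.   -99.2] z29.1 F [0.5 0.7 2. ] gap49.1
soft t32.31 g [-108.   -99.2] z29.0 F [0.3 1.6 3.2] gap49.2
False -98.7 [-108.   -98.9] [ 0.3 -1.   1.6]
False -98.1 [-108.   -98.3] [ 0.7 -1.9  1.6]
False -97.6 [-108.  -98.] [ 0.9 -3.   0.5]
False -97.1 [-108.2  -97.8] [ 0.6 -5.1 -0.3]
 t33.51 g [-108.2  -97.8] z29.1 F [ 0.5 -5.  -0.4] gap49.4
-0.025961861198041516
-0.0217948717948717
-0.03866396761133547
```

View pics/c3.png

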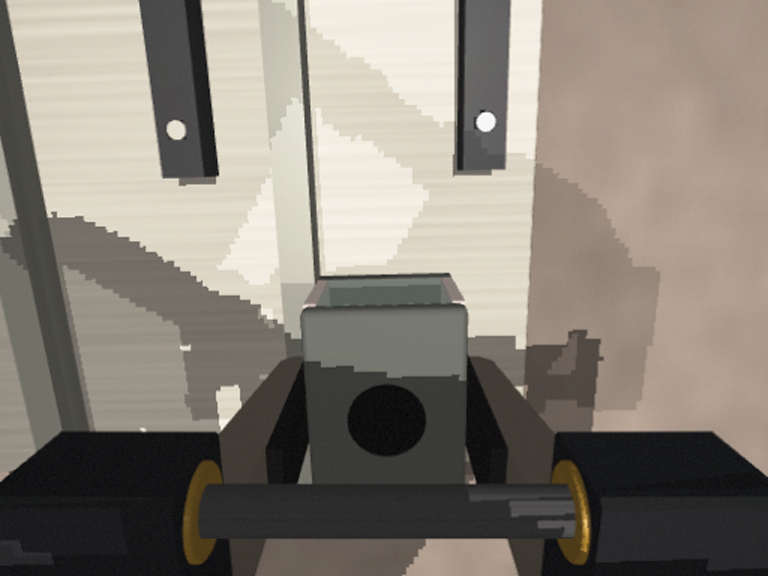

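```bash
python3 - <<'E'
from lane import *
f0=np.load("f0.npy"); yc=-.0974
r,yc=push(f0,[-.095,-.080,-.070,-.060,-.045,-.028,-.013,-.004],yc,thr=9,speed=.05,target=-2.8)
if not r: r,yc=push(f0,[.001,.005,.008,.011],yc,thr=7,speed=.025,target=-2.8)
np.save("yc.npy",yc); st("",f0); save("c4.png",snapshot("wrist"))
E
```

```text
x -95.0 hit False g [-95.  -97.9] F [ 1.  -3.8 -0. ] yc -97.4 t34.01 gap49.0
x -80.0 hit False g [-80.  -97.9] F [ 0.7 -4.  -0.3] yc -97.6 t34.50 gap49.0
x -70.0 hit False g [-70.1 -97.9] F [ 0.8 -4.3  0.5] yc -97.7 t34.89 gap49.3
x -60.0 hit False g [-60. -98.] F [ 0.4 -3.1  1.4] yc -98.0 t35.28 gap49.0
x -45.0 hit False g [-44.8 -98. ] F [ 0.5 -2.5  2.2] yc -98.0 t35.77 gap49.4
x -28.0 hit False g [-27.8 -98. ] F [ 0.8 -2.9  1.8] yc -97.9 t36.31 gap49.5
x -13.0 hit False g [-12.8 -98. ] F [ 0.4 -3.2  2.4] yc -98.0 t36.80 gap49.2
x -4.0 hit False g [ -3.9 -98. ] F [-0.2 -2.5  2.7] yc -98.0 t37.17 gap49.5
x 1.0 hit False g [  0.6 -98. ] F [-2.6 -2.6  1.9] yc -98.0 t37.57 gap49.4
x 5.0 hit False g [  4.7 -98. ] F [-3.  -2.7  2.6] yc -98.0 t37.92 gap49.2
x 8.0 hit True g [  5.8 -98.1] F [0.3 1.3 1.8] yc -97.9 t38.17 gap48.9
 t38.17 g [  5.8 -98.1] z29.2 F [0.4 1.5 1.8] gap48.9
```

View pics/c4.png

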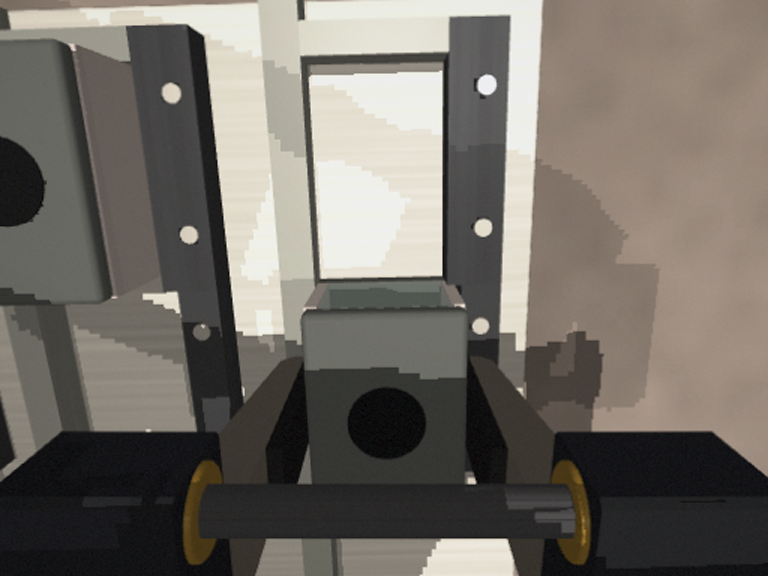

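```bash
python3 - <<'E'
from lane import *
f0=np.load("f0.npy")
r,yc=push(f0,[.0065,.0077,.009],-.0977,thr=8,speed=.02,target=-2.8)
st("",f0)
E
```

```text
x 6.5 hit False g [  5.8 -98.1] F [-3.5 -1.6  1.1] yc -97.7 t38.56 gap49.2
x 7.7 hit False g [  6.1 -98.1] F [-6.2 -1.5  0.5] yc -97.5 t38.85 gap49.3
 t38.85 g [  6.1 -98.1] z29.4 F [-6.  -0.7  0.5] gap49.3
```

```bash
cat >> lane.py <<'E'
def dot(m,im,z,px0,w=26,th=40):
    x0,y0=map(int,px0); g=im.max(2); sub=(g[y0-w:y0+w,x0-w:x0+w]<th).astype(np.uint8)
    k,l,s_,ce=cv2.connectedComponentsWithStats(sub); i=1+s_[1:,4].argmax(); px=ce[i]+[x0-w,y0-w]
    return px,s_[i],onplane(m,(px[1],px[0]),z)
E
python3 - <<'E'
from lane import *
f0=np.load("f0.npy")
move_l(W((.0060,-.0979),ZG),speed=.02); hold(.2); st("relaxed",f0)
close(20); st("grip",f0)
m=camera_model("wrist"); im=snapshot("wrist"); P=np.array(get_position())
px,s_,D=dot(m,im,.058,(258,282)); print(px,s_,D-P)
a=yaw-.026; ex=np.array([np.cos(a),np.sin(a)]); ey=np.array([np.sin(a),-np.cos(a)])
print("tool frame dot",(D-P)[:2]@ex,(D-P)[:2]@ey, "time",get_time())
# image from gauge view, dot vs known: recheck in lift
E
```

```text
relaxed t39.30 g [  5.8 -98.1] z29.1 F [-2.8 -0.7  1.4] gap49.5
grip t39.52 g [  5.7 -98.1] z29.1 F [-2.9 -1.7  1.8] gap49.0
[257.48952096 282.09730539] [   0    2   52   49 2004] [ 0.00067518 -0.0013566   0.02886162]
tool frame dot 0.0007188782902561023 0.001333964133465415 time 39.5667
```

```bash
python3 - <<'E'
from lane import *
close(25)
g=G(get_position())
move_l(W(g,.045),speed=.06); move_l(W(g,.20),speed=.15)
print(get_time(),get_finger_gap())
S=np.array([.512,.2366]); a=.6227-np.pi/2-.025; Qs=quat(a)
ey=np.array([np.sin(a),-np.cos(a)]); T=S-.0013*ey; np.save("T.npy",np.r_[T,a])
move_pose([*T,.17],Qs); print(get_time(),get_position(),get_finger_gap())
m=camera_model("wrist"); im=snapshot("wrist"); save("s1.png",im)
import pickle; pickle.dump((m,im),open("s1.pkl","wb"))
E
```

```text
41.3833 0.04891668922313623
42.8417 [0.51348772 0.23677794 0.16994714] 0.04912194549902662
```

View pics/s1.png

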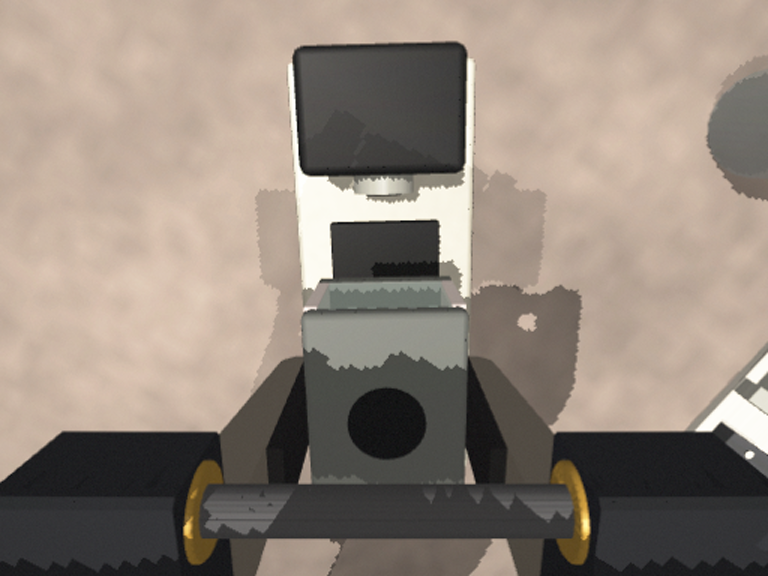

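```bash
python3 - <<'E'
from lane import *
import pickle
m,im=pickle.load(open("s1.pkl","rb"))
u=np.array([np.cos(.6227),np.sin(.6227)])
L=onplane(m,(223/1.5,332/1.5),.03); Rr=onplane(m,(220/1.5,439/1.5),.03); d=(Rr-L)[:2]
print(np.linalg.norm(d), "axis deg",np.degrees(np.arctan2(d[0],-d[1])), "centre est",(L+Rr)[:2]/2-.0425*u)
# sides of detector block top z=.09
A=onplane(m,(176/1.5,301/1.5),.09);B=onplane(m,(171/1.5,465/1.5),.09);d=(B-A)[:2];print(np.linalg.norm(d),np.degrees(np.arctan2(d[0],-d[1])),((A+B)[:2]/2-.071*u))
px,s_,D=dot(m,im,.17+.029,(258,282)); print("dot",px,D)
E
```

```text
0.06454958096081284 axis deg 35.877545540277254 centre est [0.51387995 0.23621599]
0.0779968771678783 35.97977709700277 [0.51401198 0.23690949]
dot [257.44822257 281.93250902] [0.51255147 0.23625844 0.199     ]
```

```bash
python3 - <<'E'
from lane import *
T=np.load("T.npy"); a=T[2]+.003; t=T[:2]+.0007*np.array([.812,.583])
move_l([*t,.060],quat(a),speed=.10); hold(.2); f0=np.array(get_force())
h=move_l([*t,.0497],speed=.015,threshold=5); print(h,get_position(),np.array(get_force())-f0,get_time())
hold(.15); print(get_position(),np.array(get_force())-f0)
save("s2.png",snapshot("wrist")); save("s2side.png",snapshot("side"))
E
```

```text
True [0.51335116 0.23762709 0.05085797] [-1.11708745  0.17016356  9.29435306] 44.925
[0.51333711 0.23764141 0.05084913] [4.77247521e-01 4.70836764e-03 9.36201169e+00]
```

View pics/s2.png

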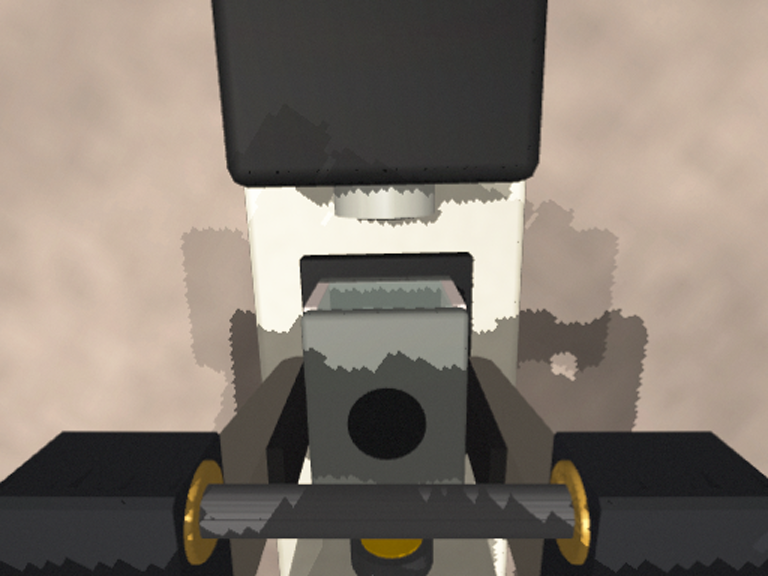

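```bash
python3 - <<'E'
from lane import *
import pickle
P=get_position()
move_l([P[0],P[1],.0509],speed=.02); hold(.1); print(get_force())
let_go(); hold(.1)
P=get_position()
move_l([P[0],P[1],.20],speed=.12)
m=camera_model("wrist"); im=snapshot("wrist"); pickle.dump((m,im),open("s3.pkl","wb")); save("s3.png",im); print(get_time())
E
```

```text
[ 0.66462179 -0.29111209 -0.05871904]
47.8417
```

View pics/s3.png

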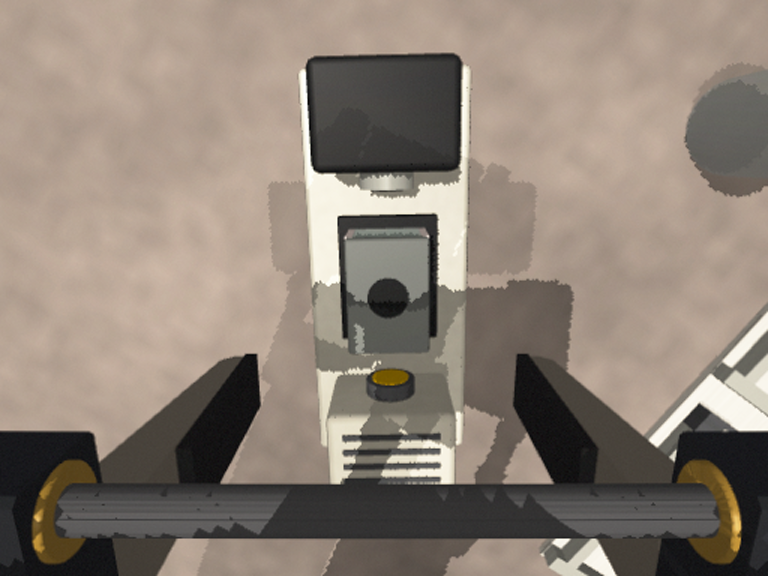

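```bash
python3 - <<'E'
from lane import *
import pickle
m,im=pickle.load(open("s3.pkl","rb")); u=np.array([.81,.5864]); v=np.array([-.5864,.81])
px,s_,D=dot(m,im,.08,(258,199),w=18); print(px,s_,D)
L=onplane(m,(216.5/1.5,339/1.5),.03); R=onplane(m,(214.5/1.5,437/1.5),.03)
C=(L+R)[:2]/2-.0425*u; print("stage c",C,"diff along,lat mm",(D[:2]-C)@u*1e3,(D[:2]-C)@v*1e3)
A=onplane(m,(238/1.5,346/1.5),.08);B=onplane(m,(238/1.5,429/1.5),.08);print(np.linalg.norm(A-B))
big=cv2.resize(im[:,:,::-1][130:250,190:320],None,fx=5,fy=5,interpolation=cv2.INTER_CUBIC); cv2.imwrite("pics/s3c.png",big)
a=snapshot("scene");b=snapshot("side")
cv2.imwrite("pics/fin.png",np.hstack([cv2.resize(a[120:310,150:400,::-1],(400,304)),cv2.resize(b[90:280,150:400,::-1],(400,304))]))
E
```

```text
[258.1416309 204.3304721] [  5  17  26  14 233] [0.5084013  0.23410199 0.08      ]
stage c [0.51383005 0.23593922] diff along,lat mm -5.4746277993057335 1.695265832190487
0.04703624505924664
```

View pics/s3c.png

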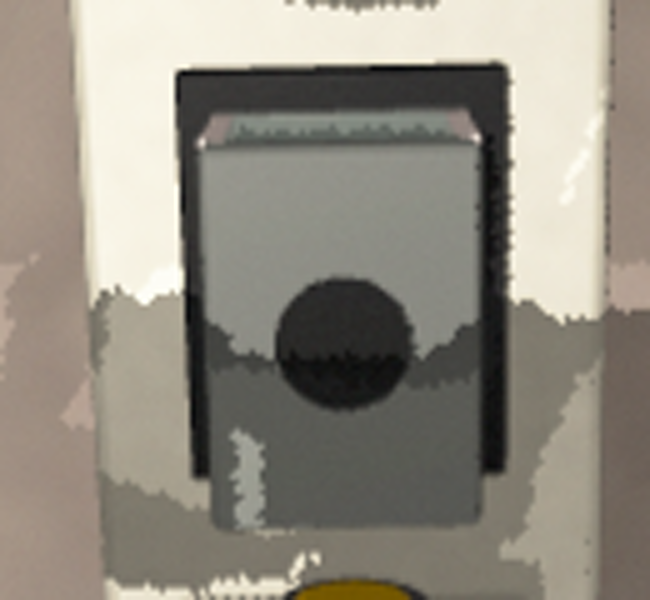

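View pics/fin.png

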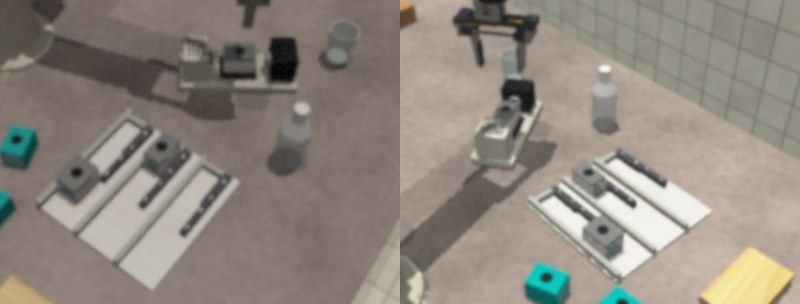

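```bash
python3 - <<'E'
from lane import *
import pickle
m,im=pickle.load(open("s3.pkl","rb")); u=np.array([.81,.5864]); v=np.array([-.5864,.81])
f=lambda x,y,z: onplane(m,(y/5+130-.4,x/5+190-.4),z)[:2]
D=f(344,344,.08); L=f(178,71,.03);R=f(506,66,.03)
C=(L+R)/2-.0425*u; print(np.linalg.norm(L-R),D,C,(D-C)@u*1e3,(D-C)@v*1e3)
for p,z in ((f(190,473,.03),1),(f(503,470,.03),1)): print((p-C)@u, (p-C)@v)
cap=[f(200,148,.08),f(482,142,.08),f(213,525,.08),f(480,523,.08)]
print([np.round(((c-C)@u*1e3,(c-C)@v*1e3),1) for c in cap])
print(get_time())
E
```

```text
0.06462418391429142 [0.51298414 0.23697749] [0.51375541 0.23668022] -0.4504098604178349 0.6930637489245888
-0.04084917731897413 0.03398180227128537
-0.04178990143949904 -0.031779272044957924
[array([34.6, 24.3]), array([ 34.5, -23.6]), array([-33.7,  25.2]), array([-34.5, -23.1])]
47.9417
```

```bash
python3 - <<'E'
from bench import *
print(close_job(), get_time())
E
```

```text
the job is handed in; nothing more can be done
the job is handed in; nothing more can be done
```

I gauged all three cells and set the good one on the photometer stage. The job was handed in at about 48 s of the 72 s allowed.

| Lane | Width across the fingers | Where it stopped | Where it is now |
|---|---|---|---|
| a | about 54 mm | refused at the go gate | left there, flat to the fence |
| b | about 44 mm | passed both gates, at the end stop | left there, flat to the fence |
| c | about 49 mm | passed go, stopped by no-go | upright on the photometer stage |

- **Pushing:** I held each cell lightly against its fence at about 2–6 N. I took it as stopped once a gentle push of about 6–8 N no longer moved it.
- **Final check:** The last wrist picture puts the good cell within about 1 mm of the stage centre. Its axis is within about 0.5° of the light path. The bad cells, bottle, beaker and slide box looked undisturbed.

**Failed or disagreeing checks**
- In lane c the cell first sat about 0.025 rad askew in the grip. I turned the gripper and pressed the cell flat before pushing.
- Some early stops were false, because force-sensor noise tripped the threshold.
- The camera's gauge position and the fence contacts differed by about 1.6 mm, so I corrected for that.
- Setting the cell on the stage gave a brief contact of about 9 N, above the 5 N threshold. I relaxed it to near zero before letting go.
- The first automatic centring check of the placed cell was thrown off by a shadow and read 5 mm off. Measuring from the close crop instead gave the figures above.

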